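# Check a valve housing with a bore probe

## Robot

A 6-joint arm with a two-finger parallel gripper is mounted at the origin on the work surface. World frame = base frame: x ahead of the robot, y to its left, z up, the work surface at z = 0. Lengths are in m, angles in rad, forces in N, time in s.
With the tool pointing down it reaches from about 0.325 to 0.925 m from the base axis. Payload 3.1 kg.
Tool frame: the origin (TCP) lies on the centre line of the jaws, within the pads' length; the fingertips stand 14 mm ahead of it and the grasp point (between the pads) lies 5 mm behind it; z points along the fingers, y is the line along which they close (so a half turn about z gives the same grasp; the last joint's range is limited). The gripper opens to 85 mm and grips with 20 to 120 N. Pads are 22 mm wide; open, the fingers measure 114 mm over their backs; the gripper's body (76 mm by 85 mm) begins 54 mm behind the grasp point. The pads swing forward as they close: fully open they stand 13 mm farther back than shut.
Start: joints at [-1.256, 0.217, 1.613, -0, 1.311, -0.112], TCP at [0.259, -0.569, 0.245] pointing down, gripper open.
Joint ranges: [-2.75, 2.75], [-0.78, 2.1], [0.31, 2.55], [-1.13, 4.27], [0.13, 2.63], [-2.58, 2.58]. Speed limits (rad/s): [2.79, 2.79, 3.14, 3.14, 3.14, 3.14].

## Interface

Orientations are given as a rotation vector (axis times angle).
In Python, from station import get_state, viewer, env, spotter gives the robot as it stands. The module is installed in compiled form; this text tells all that it offers.
- The arm moves only by the tool play_rows, never from a script. Its argument "targets" is a list of rows, each a list of 6 numbers: the shift along the tool's x, y, z in mm, then the turn, a rotation vector about the tool's x, y, z in rad. A call has 1 to 12 rows; each row is the pose to reach, as a shift and turn from the pose commanded when the call began, along the tool's axes at that moment; what a row does not reach only later rows make up. A row lasts 1/10 s, in which the tool goes at most 50 mm and 8.59 degrees, less where a joint would pass 70% of its speed; a pose out of reach is approached as far as the arm can. A call with a gripper value outside its range is refused whole. "jaw" is the opening, from 0 (shut) to 1 (fully open), set as the call begins (left out, the last holds). The fingers move at their own pace and stop on an object; the grip force is fixed at half the most. Time passes only in rows, so rows that repeat a pose let the fingers close. It gives the time, the measured TCP pose, the force, the opening and the grip force at its end, in the units of the state.
- get_state(): the state, without advancing time (a new reading comes with each control period).
- viewer.capture(name): name is "scene" or "top" or "wrist"; returns the picture (400x640x3 uint8, blue, green, red); there is no depth.
- viewer.camera_params(name): a dict with "vertical_fov" (degrees; the focal length in pixels is half the picture's height over the tangent of half this angle, whatever the lens; pixels are square), "cx", "cy" (the principal point, pixels), "pose" (4x4, takes a point from camera to world coordinates). Camera axes: x right, y up, looking along -z (the intrinsics and any distortion apply to the point x, -y, -z); pixel columns grow to the right and rows downward; lengths in m; the calibration is good to about 2 mm. The wrist camera is an equidistant fisheye: a pixel r from the principal point sees the ray r / f radians off the axis. A picture is of the moment at which its call begins: read the wrist's pose just before it. camera_params takes no time and is no camera call; for the wrist camera it gives the pose at the moment of the call.
- env.job_done(): hands the job in; it is judged then, once.
Trained networks look in the newest picture that a camera, given by its name, has taken for a name from the list of things; names that differ only in an ending like _2 or _b are one class to them, and where a whole thing is asked for, a point or a joint stands for the part that bears it (a point fixed in the world has none). Each returns a list of dicts, best first, with "p" (0 to 1); they miss things now and then, are a little off and sometimes report something else, mostly with a low value. They report only what shows in the picture. A call takes as long as a camera call. They do not tell look-alikes from the thing itself.
- spotter.search_frame(target, camera): "xyz" ([x, y, z] in m, in world coordinates, good to about 4 mm: the middle of the surface that is visible of it).
- spotter.outline_of(target, camera): "mask" (400x640 bool, what is visible of it).
The state is a dict: "time": time; "joint_pos": joint angles; "joint_velocities": joint speeds; "joint_torque": joint torques, N m; "tool_pos": TCP position; "tcp_rot": TCP orientation; "wrist_force": force on the tool from outside, world axes, zero at the start; "moment": the same for the moment, N m; "width": finger opening in m; "grip_force": force on a finger pad.
Only numpy, scipy, OpenCV 4.12 (cv2) and the standard library are available. Lean on these libraries where they do the work, as an engineer would, in place of code of your own. Each camera call takes 0.05 s, during which the arm holds its last target. There are 200 camera calls.

## Task

Lever the hinged port cover of the valve housing open with the pry blade (the gripper itself must touch neither housing nor cover) until it is folded fully back, and lay the blade down on the bench again. Then lift the bore probe out of its stand and lower its rod straight down into the open port, without touching the housing or cover, until the dark ring on the rod is level with the port's rim (tip about 50 mm deep). Finish while holding the probe still there, upright and centred in the hole, and leave the other things on the bench where they are.

Things in the scene. Friction and masses are not known exactly. Their poses are not given: they have to be found in the camera images.
- housing: Aluminium valve housing, fixed: block 110 x 90 x 90 mm (x, y, z) on a flange 130 x 120 x 12 mm. Origin: centre of its underside, on the bench. x points from the front (cover lip) back to the hinge. At the front the block is cut away: its topmost 22 mm is missing from x = -55 to -33 mm, so the cover's lip overhangs a free gap 22 mm high. Steel cover 94 x 70 x 4 mm on top
- port (a point): Centre of the port's rim in the housing's top face (z = 90 mm above the bench), 2 mm in front of the housing's centre, hidden under the closed cover. The port is a vertical round blind hole, 30 mm in diameter and 78 mm deep. Axes as the housing
- hinge (a point): Middle of the cover's hinge axis, 92 mm above the bench, 40 mm behind the housing's centre; the hinge axis runs along the housing's y
- lip (a point): Middle of the lower front edge of the cover's lip; 98 mm from the hinge axis and 1.5 mm below it when shut (90.5 mm above the bench). The cover is 70 mm wide and 4 mm thick. It moves with the cover
- cover (a joint): Cover angle: 0 shut, about 1.57 upright, 2.7 the stop, folded fully back. Light cover (100 g, free hinge): falls shut if let go before upright, falls back to the stop by itself if let go beyond about 1.75
- stand: Grey block 60 x 60 x 110 mm, fixed to the bench, with an 18 mm hole down its middle in which the probe hangs. Origin: centre of its underside
- probe: The bore probe, loose, 130 g: straight steel rod 12 mm in diameter and 100 mm long below a black square handle 24 x 24 x 60 mm; a thin dark ring (16 mm) goes round the rod 50 mm above its tip. Origin: centre of the tip. z runs up along the rod; handle sides are square to x and y. It hangs upright with the handle's underside resting on the stand's top
- probe_handle (a point): Centre of the probe's handle, 130 mm above the tip (140 mm above the bench in the stand); half-way up the 60 mm handle
- probe_tip (a point): Centre of the probe's lower end
- blade: The pry blade, loose, 90 g, lying on the bench: black flat-sided handle 80 x 18 x 22 mm (along, across, high) with a flat steel blade 16 mm wide and 3 mm thick that sticks out 60 mm in front, half-way up the handle. Origin: under the handle's centre. x points along the tool to the blade's tip
- blade_grip (a point): Centre of the pry blade's handle, 11 mm above its underside
- blade_tip (a point): End of the blade, 100 mm ahead of blade_grip on the same centre line
- wrench: Bystander: wrench lying flat in front of the housing. Leave alone
- screwdriver: Bystander: screwdriver with a round handle and round shaft, lying flat. Leave alone
- tape: Bystander: cardboard ring 90 mm across, 25 mm high. Leave alone
- jar: Bystander: jar 60 mm across, 80 mm high. Leave alone
- tin: Bystander: tin 66 mm across, 100 mm high. Leave alone
- bushing: Bystander: brass bushing 40 mm across, 30 mm high. Leave alone
Things that resemble listed ones, but are neither listed nor needed, are in the scene too. Leave any purple look-alike of the blade alone.

How it is judged:
On the way, in this order (a step that is already met when the one before it is completed fails the run):
1. the blade is lifting the cover (contact force between blade and housing above 0.02 N and value of joint cover above 0.3 rad), for 0.1 s.
2. the cover is folded fully back (value of joint cover above 2.5 rad), for 0.2 s.
3. the blade lies on the bench, let go, and the probe is out of its stand (height (world z) of blade_grip below 0.025 m and contact force between the fingers and blade below 0.05 N and height (world z) of probe_tip above 0.113 m), for 0.1 s.
At the end, for the whole second after the job is handed in: The cover is folded back (over 2.5 rad), the blade lies on the bench, and the probe is held still in the fingers with its tip 40 to 60 mm below the port's rim, within 4.5 mm of the port's axis, tilted less than 0.06 rad and touching nothing of the housing (value of joint cover above 2.5 rad and horizontal distance between probe_tip and port below 0.0045 m and z of probe_tip in the frame of port between -0.06 and -0.04 m and angle between probe's own z axis and vertical below 0.06 rad and linear speed of each of probe, blade below 0.01 m/s and contact force between the fingers and probe above 1 N and contact force between probe and housing below 0.05 N and height (world z) of blade_grip below 0.025 m); the arm keeps its last pose, push and grip.
It fails at once if the gripper or arm touches the housing or its cover (contact force between any of the fingers, the arm and housing above 1 N).
It fails at once if the probe touches the housing, bore wall or cover (contact force between probe and housing above 0.3 N).
It fails at once if a bystander is shifted by more than 30 mm (distance of any of wrench, screwdriver, tape, jar, tin, bushing from where it was at the start of the episode above 0.03 m).
It also fails if it takes over 66 s, if anything falls off the work surface, if the arm or the gripper's body presses on something with over 40 N, if the wrist force passes 120 N, or if a joint passes its speed limit or range.

## Working session

There is one attempt and no reset: what is moved stays moved. The work goes in short steps, Python scripts to look and compute and a tool call to move; the robot and the scene stay as the last step left them, time stands still between calls to the robot, and variables do not carry over. Pictures are saved under pics/ and viewed, at most 10 in all, crops included, and the job is handed in when it is done.

Besides the shell and the picture viewer there is one more tool, called after "Emit:" in YAML: its name, and indented under it one key for each argument. play_rows: Moves the arm, as the interface text tells. Its arguments: {"type":"object","properties":{"targets":{"type":"array"},"jaw":{"type":"number"}},"required":["targets"]}

```bash
mkdir -p pics; cat > h.py <<'E'
import numpy as np, cv2
from station import get_state, viewer, env, spotter
from scipy.spatial.transform import Rotation as R
def params(c):
    p=viewer.camera_params(c); f=200/np.tan(np.radians(p["vertical_fov"])/2)
    return f,p["cx"],p["cy"],np.array(p["pose"])
def proj(P,c,pp=None):
    f,cx,cy,T=pp or params(c)
    q=np.linalg.inv(T)@np.r_[P,1]; x,y,z=q[0],-q[1],-q[2]
    if c=="wrist":
        r=np.hypot(x,y); th=np.arctan2(r,z); return np.array([cx+f*th*x/r,cy+f*th*y/r])
    return np.array([cx+f*x/z,cy+f*y/z])
def onz(u,v,z,c,pp=None):
    f,cx,cy,T=pp or params(c)
    d=np.array([u-cx,v-cy])
    if c=="wrist":
        r=np.hypot(*d); th=r/f; ray=np.array([np.sin(th)*d[0]/r,-np.sin(th)*d[1]/r,-np.cos(th)])
    else: ray=np.array([d[0]/f,-d[1]/f,-1])
    w=T[:3,:3]@ray; o=T[:3,3]; return o+w*(z-o[2])/w[2]
E
python3 - <<'E'
from h import *
s=get_state(); print(s["time"],s["tool_pos"],s["tcp_rot"])
for c in["scene","top"]:
    im=viewer.capture(c); cv2.imwrite(f"pics/{c}0.png",im)
    f,cx,cy,T=params(c); print(c,f,cx,cy,T.round(3).tolist())
    for t in ["housing","lip","hinge","stand","probe","blade","blade_grip","blade_tip","wrench","screwdriver","tape","jar","tin","bushing"]:
        print(t,[(np.round(d["xyz"],3).tolist(),round(d["p"],2)) for d in spotter.search_frame(t,c)[:3]])
E
```

```text
0.0 [ 0.25848875 -0.56817237  0.24395004] [-3.06797565e+00 -6.64847264e-01  3.93549672e-04]
scene 406.2633523879552 317.9785477104372 195.3497265978191 [[0.358, -0.722, 0.592, 1.105], [0.934, 0.275, -0.229, -0.222], [0.002, 0.635, 0.773, 0.941], [0.0, 0.0, 0.0, 1.0]]
housing [([0.669, -0.076, 0.09], 0.84)]
lip [([0.636, -0.065, 0.091], 0.92)]
hinge [([0.67, -0.074, 0.092], 0.88)]
stand [([0.508, 0.245, 0.078], 0.59)]
probe [([0.5, 0.258, 0.152], 0.47)]
blade [([0.316, -0.206, 0.009], 0.62), ([0.189, -0.352, 0.012], 0.54), ([0.485, -0.278, 0.019], 0.53)]
blade_grip [([0.191, -0.351, 0.011], 0.86), ([0.316, -0.211, 0.011], 0.82), ([0.487, -0.276, 0.02], 0.61)]
blade_tip [([0.316, -0.205, 0.013], 0.63), ([0.193, -0.349, 0.014], 0.52), ([0.449, -0.017, 0.003], 0.33)]
wrench [([0.45, -0.021, 0.003], 0.7)]
screwdriver [([0.39, -0.452, 0.016], 0.58), ([0.67, -0.077, 0.089], 0.42)]
tape [([0.44, 0.481, 0.021], 0.59)]
jar [([0.746, 0.265, 0.064], 0.83), ([0.672, -0.076, 0.093], 0.23)]
tin [([0.747, -0.313, 0.098], 0.64)]
bushing [([0.576, -0.414, 0.033], 0.68)]
top 397.55232952135947 319.7892
[... 215 characters left out ...]
lip [([0.632, -0.058, 0.096], 0.63)]
hinge [([0.63, -0.059, 0.087], 0.8), ([0.633, -0.056, 0.095], 0.59)]
stand [([0.468, 0.256, 0.111], 0.67), ([0.712, -0.308, 0.097], 0.48), ([0.383, -0.446, 0.025], 0.17)]
probe []
blade [([0.479, -0.268, 0.02], 0.72), ([0.193, -0.356, 0.023], 0.68)]
blade_grip [([0.475, -0.269, 0.023], 0.7), ([0.315, -0.259, 0.014], 0.48)]
blade_tip [([0.313, -0.256, 0.01], 0.66), ([0.193, -0.357, 0.024], 0.61), ([0.474, -0.273, 0.023], 0.46)]
wrench [([0.437, -0.024, 0.002], 0.73)]
screwdriver []
tape [([0.429, 0.48, 0.024], 0.82), ([0.384, -0.445, 0.024], 0.25)]
jar [([0.722, 0.271, 0.08], 0.71)]
tin [([0.71, -0.308, 0.095], 0.56)]
bushing [([0.565, -0.41, 0.031], 0.7)]
```

View pics/scene0.png

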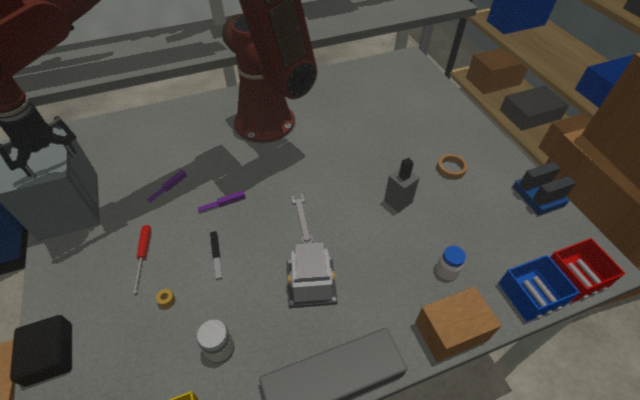

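View pics/top0.png

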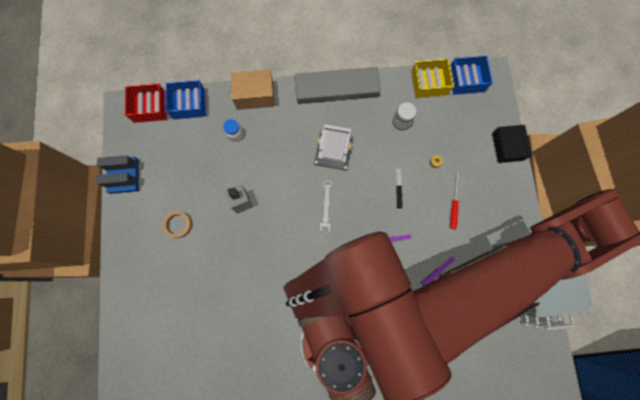

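The real blade is the black-handled steel one, at scene (215,255) and top (399,190). The two purple look-alikes are at scene (168,185) and (222,203). I'll confirm in a crop, together with the housing.

```bash
python3 - <<'E'
import cv2,numpy as np
s=cv2.imread("pics/scene0.png")[222:310,200:345]; t=cv2.imread("pics/top0.png")[115:220,305:410]
a=cv2.resize(s,(790,480),interpolation=cv2.INTER_CUBIC)
cv2.imwrite("pics/cropS.png",a)
cv2.imwrite("pics/cropT.png",cv2.resize(t,(594,594),interpolation=cv2.INTER_CUBIC))
E
```

```text
(no output)
```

View pics/cropS.png

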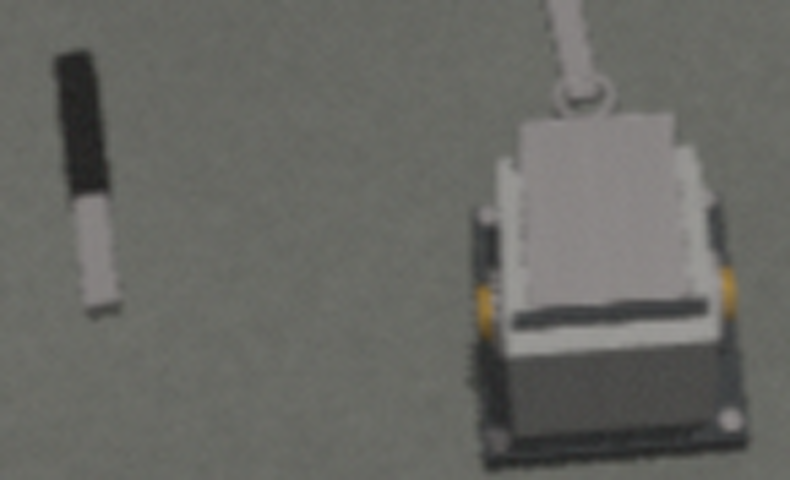

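View pics/cropT.png

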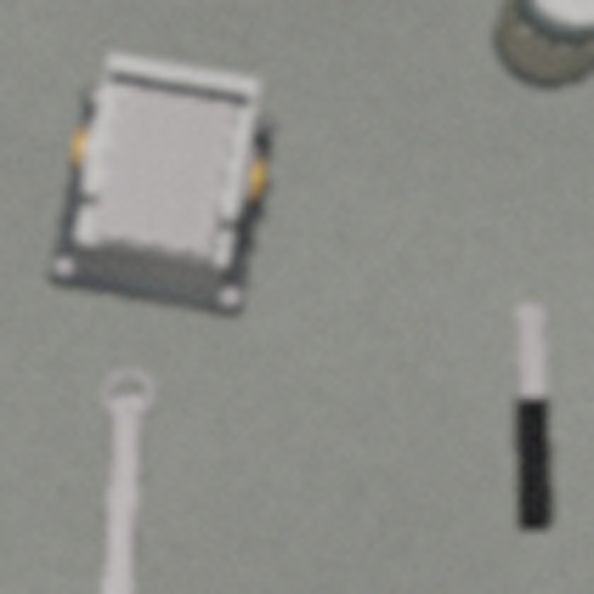

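The crops confirm it. The blade is black-handled with a steel tip, and the tip points away from the robot. The cover's lip faces the wrench and robot, and the hinge bar is on the far side. Now I'll fit the poses from these corners.

```bash
python3 - <<'E'
from h import *
from scipy.optimize import least_squares
S=lambda u,v:(200+u/5.448-.4,222+v/5.4545-.4)
T=lambda u,v:(305+u/5.657-.4,115+v/5.657-.4)
pp={c:params(c) for c in["scene","top"]}
def fit(obs,x0):
    def W(p,l): 
        c,s=np.cos(p[2]),np.sin(p[2]); return np.array([p[0]+c*l[0]-s*l[1],p[1]+s*l[0]+c*l[1],l[2]])
    def res(p): return np.concatenate([proj(W(p,l),c,pp[c])-uv for c,uv,l in obs])
    r=least_squares(res,x0,loss="soft_l1"); print(r.x.round(4),r.fun.round(1).reshape(-1,2).tolist()); return r.x
m=1e-3
h=fit([("top",T(108,55),(55*m,45*m,.09)),("top",T(262,80),(55*m,-45*m,.09)),
("top",T(93,238),(-58*m,35*m,.0945)),("top",T(220,262),(-58*m,-35*m,.0945)),
("top",T(52,280),(-65*m,60*m,.012)),("top",T(240,312),(-65*m,-60*m,.012)),
("scene",S(522,120),(-58*m,-35*m,.0945)),("scene",S(673,113),(-58*m,35*m,.0945)),
("scene",S(507,357),(55*m,-45*m,.09)),("scene",S(722,343),(55*m,45*m,.09)),
("scene",S(488,465),(65*m,-60*m,.0)),("scene",S(746,443),(65*m,60*m,.0))],[.66,-.07,-.1])
b=fit([("top",T(518,400),(40*m,9*m,.022)),("top",T(548,400),(40*m,-9*m,.022)),("top",T(518,527),(-40*m,9*m,.022)),("top",T(549,527),(-40*m,-9*m,.022)),
("top",T(530,305),(100*m,0,.0125)),("scene",S(102,302),(100*m,0,.0125)),("scene",S(56,56),(-40*m,-9*m,.022)),("scene",S(92,52),(-40*m,9*m,.022))],[.48,-.27,0])
for t in ["stand","probe","probe_handle"]:
    for c in ["scene","top"]:
        pass
viewer.capture("scene");m_=spotter.outline_of("probe_handle","scene")
for d in m_[:2]:
    y,x=np.nonzero(d["mask"]); print("probe scene",d["p"],x.min(),x.max(),y.min(),y.max(),x[y<y.min()+6].mean())
a=cv2.imread("pics/scene0.png")[148:215,370:430]; b=cv2.imread("pics/top0.png")[175:215,218:268]
a=cv2.resize(a,None,fx=7,fy=7,interpolation=cv2.INTER_CUBIC);b=cv2.resize(b,None,fx=7,fy=7,interpolation=cv2.INTER_CUBIC)
o=np.zeros((470,780,3),np.uint8);o[:469,:420]=a;o[:280,425:775]=b;cv2.imwrite("pics/stand.png",o)
E
```

```text
[ 0.6437 -0.0633 -0.272 ] [[-0.2, -0.2], [-0.9, -0.2], [-0.5, -0.8], [-1.8, -1.4], [-0.8, -0.1], [-0.0, 0.1], [-1.4, -0.2], [-0.8, -1.1], [-0.2, -0.5], [-0.6, -1.3], [-0.9, 0.9], [0.5, 0.7]]
[ 0.4539 -0.2676 -0.1292] [[-0.1, -0.9], [-0.2, -0.7], [0.1, -0.4], [-0.1, -0.2], [-0.4, -0.1], [-0.5, -0.2], [-0.3, -1.0], [-0.2, -1.5]]
probe scene 0.7 384 418 170 211 398.6818181818182
probe scene 0.52 398 412 158 180 406.1132075471698
```

View pics/stand.png

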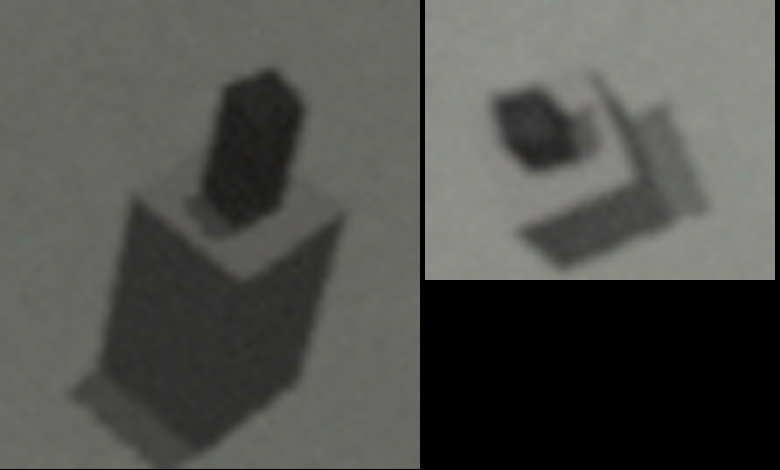

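The crop shows the stand rotated about 40° to the axes, with the probe handle upright on it: its base is near crop (235,230) and its top near (265,80).

```bash
python3 - <<'E'
from h import *
from scipy.optimize import least_squares
S=lambda u,v:(370+u/7-.4,148+v/7-.4)
T=lambda u,v:(218+(u-425)/7-.4,175+v/7-.4)
pp={c:params(c) for c in["scene","top"]}
def fit(obs,x0):
    def W(p,l): 
        c,s=np.cos(p[2]),np.sin(p[2]); return np.array([p[0]+c*l[0]-s*l[1],p[1]+s*l[0]+c*l[1],l[2]])
    res=lambda p: np.concatenate([proj(W(p,l),c,pp[c])-uv for c,uv,l in obs])
    r=least_squares(res,x0,loss="soft_l1"); print(r.x.round(4),r.fun.round(1).reshape(-1,2).tolist())
    return r.x
a=.03
x=fit([("scene",S(240,280),(a,a,.11)),("scene",S(135,197),(a,-a,.11)),("scene",S(342,215),(-a,a,.11)),
("top",T(592,72),(a,a,.11)),("top",T(637,180),(a,-a,.11)),("top",T(520,232),(-a,-a,.11))],[.47,.255,-.7])
# probe handle corners under yaw variants
a=.012
fit([("scene",S(235,230),(a,a,.11)),("scene",S(288,200),(-a,a,.11)),("scene",S(302,105),(-a,a,.17)),("scene",S(223,92),(a,-a,.17)),("scene",S(202,190),(a,-a,.11)),("scene",S(268,68),(-a,-a,.17))],[*x[:2],x[2]])
s=get_state();print(s["tool_pos"],R.from_rotvec(s["tcp_rot"]).as_matrix().round(3).tolist(),s["width"],s["time"])
print(params("wrist")[3].round(3).tolist())
E
```

```text
[ 0.4882  0.2669 -1.2494] [[-0.4, 0.2], [-1.5, -0.7], [0.0, -1.0], [-0.5, -1.8], [0.1, -0.4], [-1.0, -0.3]]
[ 0.4897  0.2693 -1.364 ] [[0.2, 0.4], [-0.6, 1.1], [1.4, -0.6], [-0.2, -0.7], [-0.7, 0.6], [0.3, -0.7]]
[ 0.25874497 -0.56893049  0.24528664] [[0.91, 0.414, -0.0], [0.414, -0.91, 0.0], [-0.0, -0.0, -1.0]] 0.0854589528288173 1.6
[[0.414, 0.867, 0.276, 0.328], [-0.91, 0.394, 0.125, -0.537], [-0.0, -0.303, 0.953, 0.374], [0.0, 0.0, 0.0, 1.0]]
```

Emit:
play_rows:
  targets:
    - [302,-193,125,0,0,0.556]
    - [302,-193,125,0,0,0.556]
    - [302,-193,125,0,0,0.556]
    - [302,-193,125,0,0,0.556]
    - [302,-193,125,0,0,0.556]
    - [302,-193,125,0,0,0.556]
    - [302,-193,125,0,0,0.556]
    - [302,-193,125,0,0,0.556]
    - [302,-193,125,0,0,0.556]
    - [302,-193,125,0,0,0.556]
  jaw: 1

```text
time: 2.6
tool_pos: [0.4539, -0.268, 0.1203]
tcp_rot: [3.135, -0.2, -0.001]
wrist_force: [-0.1, 0.6, 0.5]
width: 0.0856
grip_force: 0.0
```

```bash
python3 - <<'E'
from h import *
s=get_state();print(s["tool_pos"],R.from_rotvec(s["tcp_rot"]).as_matrix().round(3).tolist(),s["time"])
pp=params("wrist");im=viewer.capture("wrist")
print([(d["xyz"],d["p"]) for d in spotter.search_frame("blade_grip","wrist")])
for P in [(.4539,-.2676,.022),(.5531,-.2805,.0125),(.4143,-.2625,.022)]:
    uv=proj(P,"wrist",pp); cv2.circle(im,tuple(int(round(a)) for a in uv),3,(0,0,255),1)
cv2.imwrite("pics/w1.png",im)
E
```

```text
[ 0.45393008 -0.26797301  0.12027234] [[0.992, -0.127, -0.0], [-0.127, -0.992, -0.0], [-0.0, 0.0, -1.0]] 2.6
[([0.2218, -0.4064, 0.0126], 0.79), ([0.4813, -0.2729, 0.0235], 0.63), ([0.6189, -0.1015, 0.0689], 0.43)]
```

View pics/w1.png

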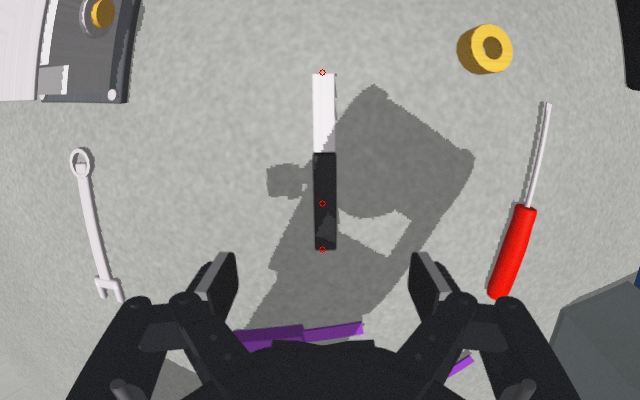

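The wrist picture shows the black-handled blade, tip at (323,73) and handle end at (325,249). That matches my pose estimate to about 2 mm, so I'll grasp it.

Emit:
play_rows:
  targets:
    - [0,0,45,0,0,0]
    - [0,0,85,0,0,0]
    - [0,0,102,0,0,0]
    - [0,0,102,0,0,0]
    - [0,0,102,0,0,0]

```text
time: 3.2
tool_pos: [0.4539, -0.2698, 0.0191]
tcp_rot: [3.134, -0.206, 0.002]
wrist_force: [0.7, -0.7, 0.6]
width: 0.0854
grip_force: 0.0
```

Emit:
play_rows:
  targets:
    - [0,0,0,0,0,0]
    - [0,0,0,0,0,0]
    - [0,0,0,0,0,0]
    - [0,0,0,0,0,0]
    - [0,0,0,0,0,0]
    - [0,0,0,0,0,0]
    - [0,0,0,0,0,0]
    - [0,0,0,0,0,0]
  jaw: 0

```text
time: 4.0
tool_pos: [0.4544, -0.2687, 0.0191]
tcp_rot: [3.134, -0.202, 0.002]
wrist_force: [-0.8, 0.7, 6.4]
width: 0.0165
grip_force: 60.9
```

Emit:
play_rows:
  targets:
    - [0,0,-50,0,0,0]
    - [0,0,-100,0,0,0]
    - [0,-50,-120,0,0,0.05]
    - [-2,-100,-120,0,0,0.1]
    - [-5,-150,-120,0,0,0.145]
    - [-8,-200,-120,0,0,0.145]
    - [-11,-252,-110,0,0,0.145]
    - [-11,-252,-80,0,0,0.145]
    - [-11,-252,-69,0,0,0.145]
    - [-11,-252,-69,0,0,0.145]
    - [-11,-252,-69,0,0,0.145]

```text
time: 5.1
tool_pos: [0.4752, -0.0179, 0.0872]
tcp_rot: [3.112, -0.432, -0.001]
wrist_force: [0.1, -0.2, -1.1]
width: 0.0167
grip_force: 60.2
```

```bash
python3 - <<'E'
from h import *
s=get_state();p=s["tool_pos"];M=R.from_rotvec(s["tcp_rot"]).as_matrix();print(p,M.round(3).tolist(),s["time"],s["width"])
pp=params("wrist");im=viewer.capture("wrist");
H=np.array([.6437,-.0633]);c,n=np.cos(-.272),np.sin(-.272)
W=lambda x,y,z:np.array([H[0]+c*x-n*y,H[1]+n*x+c*y,z])
print("local grip",[c*(p[0]-H[0])+n*(p[1]-H[1]),-n*(p[0]-H[0])+c*(p[1]-H[1])])
for P in [W(-.058,.035,.0945),W(-.058,-.035,.0945),W(.055,.045,.09),W(.055,-.045,.09),p+M[:,0]*.1+M[:,2]*.007]:
    cv2.circle(im,tuple(int(round(a)) for a in proj(P,"wrist",pp)),3,(0,0,255),1)
s2=viewer.capture("scene")[200:320,200:360]
o=np.zeros((400+200,640+0,3),np.uint8);o[:400]=im;o[400:,:266]=cv2.resize(s2,(266,200));cv2.imwrite("pics/w2.png",o)
E
```

```text
[ 0.47522689 -0.01786519  0.0872236 ] [[0.962, -0.272, -0.001], [-0.272, -0.962, -0.0], [-0.001, 0.0, -1.0]] 5.1 0.01666415324853507
local grip [np.float64(-0.17448572985281383), np.float64(-0.0014973068781976018)]
```

View pics/w2.png

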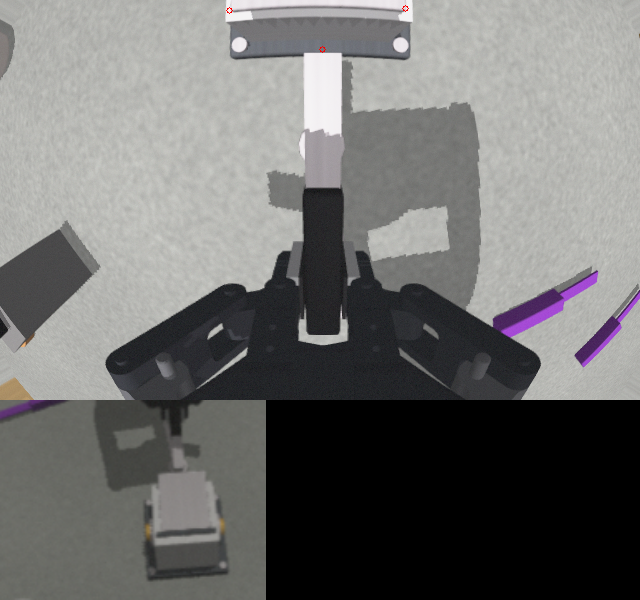

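The blade is held straight, with its tip at (322,50) right in front of the lip edge, centred on it and in the gap's height range. Inserting now.

Emit:
play_rows:
  targets:
    - [10,0,0,0,0,0]
    - [20,0,0,0,0,0]
    - [28,0,0,0,0,0]
    - [28,0,0,0,0,0]

```text
time: 5.6
tool_pos: [0.5045, -0.0254, 0.0881]
tcp_rot: [3.112, -0.431, 0.004]
wrist_force: [-0.3, -0.2, -0.7]
width: 0.0168
grip_force: 60.2
```

Emit:
play_rows:
  targets:
    - [0,0,-6,0,0,0]
    - [1,0,-12,0,0,0]
    - [2,0,-18,0,0,0]
    - [3,0,-25,0,0,0]
    - [5,0,-31,0,0,0]
    - [7,0,-37,0,0,0]
    - [10,0,-41,0,0,0]
    - [10,0,-41,0,0,0]
    - [10,0,-41,0,0,0]

```text
time: 6.5
tool_pos: [0.5122, -0.0273, 0.1284]
tcp_rot: [3.112, -0.429, 0.001]
wrist_force: [0.2, -0.1, -0.5]
width: 0.0165
grip_force: 60.1
```

```bash
python3 - <<'E'
from h import *
s=get_state();p=s["tool_pos"];print(p,s["time"],s["wrist_force"])
o=viewer.capture("scene")[170:310,230:390];w=viewer.capture("wrist")
a=np.zeros((400,800,3),np.uint8);a[:350,:400]=cv2.resize(o,(400,350),interpolation=cv2.INTER_CUBIC);a[:250,400:]=cv2.resize(w,(400,250));cv2.imwrite("pics/w3.png",a)
E
```

```text
[ 0.51221345 -0.02731194  0.12844947] 6.5 [ 0.24884896 -0.08164782 -0.49235105]
```

View pics/w3.png

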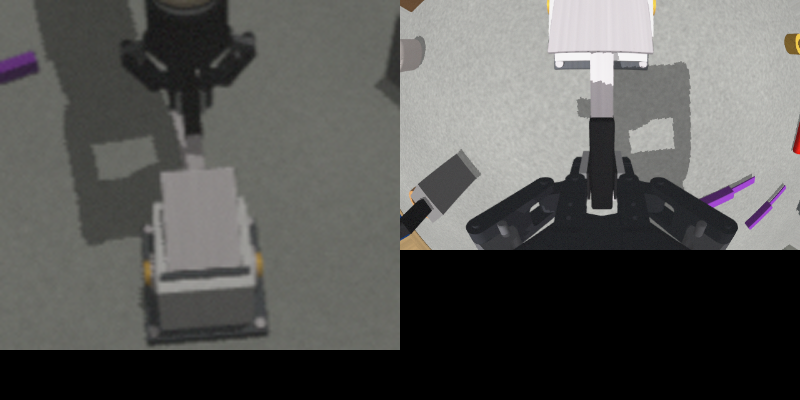

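The picture shows the cover raised about 0.4 rad on the blade. Continuing along the arc.

Emit:
play_rows:
  targets:
    - [5,0,-7,0,0,0]
    - [10,0,-13,0,0,0]
    - [16,0,-19,0,0,0]
    - [22,0,-24,0,0,0]
    - [28,0,-29,0,0,0]
    - [35,0,-32,0,0,0]
    - [42,0,-35,0,0,0]
    - [49,0,-38,0,0,0]
    - [56,0,-39,0,0,0]
    - [63,0,-40,0,0,0]
    - [70,0,-40,0,0,0]
    - [77,0,-39,0,0,0]

```text
time: 7.8
tool_pos: [0.5867, -0.0482, 0.1673]
tcp_rot: [-3.112, 0.429, -0.0]
wrist_force: [-0.1, 0.0, -0.6]
width: 0.0167
grip_force: 60.2
```

Emit:
play_rows:
  targets:
    - [7,0,1,0,0,0]
    - [14,0,2,0,0,0]
    - [21,0,4,0,0,0]
    - [28,0,6,0,0,0]
    - [28,0,6,0,0,0]
    - [20,0,0,0,0,0]
    - [0,0,-10,0,0,0]
    - [-40,0,-20,0,0,0]
    - [-85,0,-20,0,0,0]
    - [-130,0,-20,0,0,0]

```text
time: 8.8
tool_pos: [0.4591, -0.0123, 0.188]
tcp_rot: [-3.112, 0.429, -0.001]
wrist_force: [-1.1, 0.7, 0.8]
width: 0.0165
grip_force: 60.2
```

```bash
python3 - <<'E'
from h import *
s=get_state();p=s["tool_pos"];print(p,s["time"],s["wrist_force"],s["width"])
pp=params("wrist")
o=viewer.capture("scene")[190:310,230:370];w=viewer.capture("wrist")
a=np.zeros((600,800,3),np.uint8);a[:257,:300]=cv2.resize(o,(300,257));a[200:,160:]=w;cv2.imwrite("pics/w4.png",a)
cv2.imwrite("pics/w4raw.png",w);np.save("pp4.npy",pp[3]);print(pp[:3])
E
```

```text
[ 0.45912527 -0.01234189  0.18803125] 8.8 [-1.0904983   0.73496657  0.79899286] 0.016519906549541934
(np.float64(309.70691628693146), 322.68472721720434, 198.00993837929167)
```

View pics/w4.png

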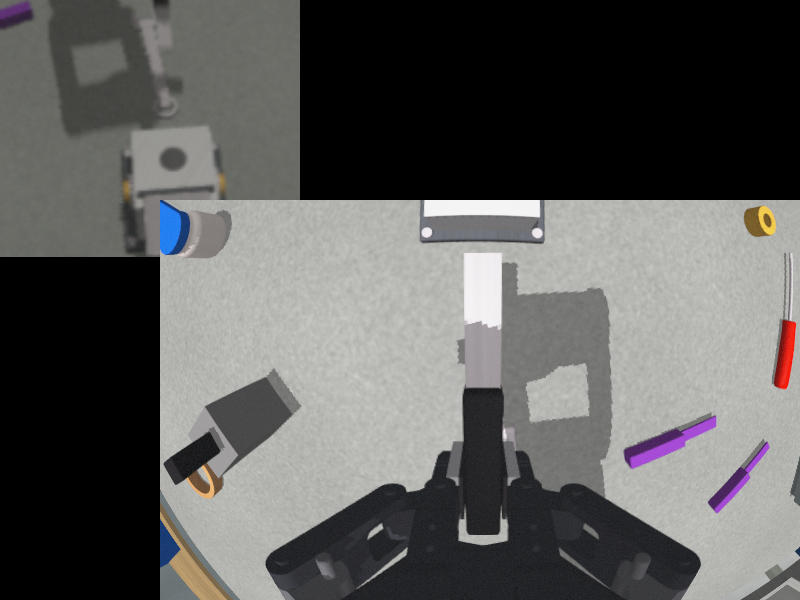

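The cover is folded back and the port shows as the dark circle in the scene inset at (173,158). Now I'll lay the blade down on free bench at about (0.46, -0.20).

Emit:
play_rows:
  targets:
    - [12,45,0,0,0,0]
    - [24,90,0,0,0,0]
    - [37,135,10,0,0,0]
    - [51,183,40,0,0,0]
    - [51,183,85,0,0,0]
    - [51,183,130,0,0,0]
    - [51,183,155,0,0,0]
    - [51,183,165,0,0,0]
    - [51,183,169,0,0,0]
    - [51,183,169,0,0,0]
    - [51,183,169,0,0,0]

```text
time: 10.0
tool_pos: [0.4621, -0.2036, 0.02]
tcp_rot: [3.111, -0.429, 0.006]
wrist_force: [-0.2, -0.3, -0.9]
width: 0.0166
grip_force: 60.2
```

Emit:
play_rows:
  targets:
    - [0,0,0,0,0,0]
    - [0,0,0,0,0,0]
    - [0,0,0,0,0,0]
    - [0,0,0,0,0,0]
    - [0,0,0,0,0,0]
    - [0,0,-10,0,0,0]
    - [0,0,-30,0,0,0]
    - [0,0,-80,0,0,0]
    - [0,0,-130,0,0,0]
    - [0,0,-180,0,0,0]
    - [0,0,-230,0,0,0]
  jaw: 1

```text
time: 11.1
tool_pos: [0.46, -0.2026, 0.2511]
tcp_rot: [3.112, -0.429, 0.001]
wrist_force: [0.7, -0.6, -0.3]
width: 0.0855
grip_force: 0.0
```

```bash
python3 - <<'E'
from h import *
s=get_state();p=s["tool_pos"];M=R.from_rotvec(s["tcp_rot"]).as_matrix();print(p,M.round(4).tolist(),s["time"],s["joint_pos"])
pp=params("wrist");w=viewer.capture("wrist");cv2.imwrite("pics/w5.png",w)
for t in["blade","probe","stand"]: print(t,[(np.round(d["xyz"],3),round(d["p"],2)) for d in spotter.search_frame(t,"wrist")[:3]])
im=viewer.capture("scene");cv2.imwrite("pics/s5.png",im);np.save("w5.npy",pp[3])
# port ellipse
def port(im,c,pp,x0=None):
    u0,v0=proj([.6418,-.0628,.09],c,pp);u0,v0=int(u0),int(v0)
    g=cv2.cvtColor(im,cv2.COLOR_BGR2GRAY)[v0-12:v0+13,u0-12:u0+13]
    g=cv2.resize(g,None,fx=8,fy=8,interpolation=cv2.INTER_CUBIC);t,b=cv2.threshold(g,0,255,cv2.THRESH_OTSU|cv2.THRESH_BINARY_INV)
    n,l,st,ce=cv2.connectedComponentsWithStats(b);print(t,st.tolist())
    k=l[100,100]; cc=ce[k]; uv=(u0-12+(cc[0]+.5)/8-.5,v0-12+(cc[1]+.5)/8-.5);print(uv,onz(*uv,.09,c,pp))
port(im,"scene",params("scene"))
E
```

```text
[ 0.46001955 -0.20256806  0.25106841] [[0.9627, -0.2707, 0.0007], [-0.2707, -0.9627, -0.0005], [0.0008, 0.0003, -1.0]] 11.1 [-5.54504610e-01 -5.30807510e-02  1.89149850e+00 -1.79690257e-05
  1.30231263e+00  1.29046199e+00]
blade [(array([ 0.49 , -0.211,  0.021]), 0.73), (array([ 0.313, -0.211,  0.016]), 0.69), (array([ 0.219, -0.398,  0.012]), 0.67)]
probe [(array([0.487, 0.261, 0.144]), 0.8)]
stand [(array([0.495, 0.243, 0.068]), 0.8), (array([0.485, 0.261, 0.144]), 0.42)]
119.0 [[0, 0, 200, 200, 33049], [53, 62, 100, 89, 6951]]
(np.float64(310.2899852539203), np.float64(263.8076985325852)) [ 0.64372668 -0.06281692  0.09      ]
```

Emit:
play_rows:
  targets:
    - [-10,-46,0,0,0,-0.1]
    - [-20,-92,0,0,0,-0.2]
    - [-30,-138,0,0,0,-0.3]
    - [-40,-184,0,0,0,-0.4]
    - [-50,-230,0,0,0,-0.5]
    - [-60,-276,0,0,0,-0.544]
    - [-70,-322,0,0,0,-0.544]
    - [-80,-368,0,0,0,-0.544]
    - [-90,-414,0,0,0,-0.544]
    - [-100,-461,0,0,0,-0.544]
    - [-100,-461,0,0,0,-0.544]
    - [-100,-461,0,0,0,-0.544]

```text
time: 12.55
tool_pos: [0.4873, 0.2683, 0.2455]
tcp_rot: [3.111, 0.426, -0.008]
wrist_force: [0.3, -0.2, -0.7]
width: 0.0851
grip_force: 0.0
```

```bash
python3 - <<'E'
from h import *
s=get_state();p=s["tool_pos"];M=R.from_rotvec(s["tcp_rot"]).as_matrix();print(p,M.round(4).tolist(),s["time"])
pp=params("wrist");w=viewer.capture("wrist");cv2.imwrite("pics/w6.png",w);np.save("w6.npy",pp[3])
import itertools
a=.03;c,n=np.cos(-1.2494),np.sin(-1.2494)
for x,y in itertools.product([-a,a],[-a,a]):
    cv2.circle(w,tuple(int(round(k)) for k in proj([.4882+c*x-n*y,.2669+n*x+c*y,.11],"wrist",pp)),3,(0,0,255),1)
cv2.circle(w,tuple(int(round(k)) for k in proj([.489,.268,.17],"wrist",pp)),3,(0,255,0),1)
u,v=[int(k) for k in proj([.489,.268,.17],"wrist",pp)];print(u,v)
cr=w[v-100:v+100,u-130:u+130];cv2.imwrite("pics/w6c.png",cv2.resize(cr,(780,600),interpolation=cv2.INTER_CUBIC))
E
```

```text
[0.48725516 0.26830607 0.24546902] [[0.9631, 0.2691, -0.005], [0.2691, -0.9631, -0.0026], [-0.0055, 0.0012, -1.0]] 12.55
323 210
```

View pics/w6c.png

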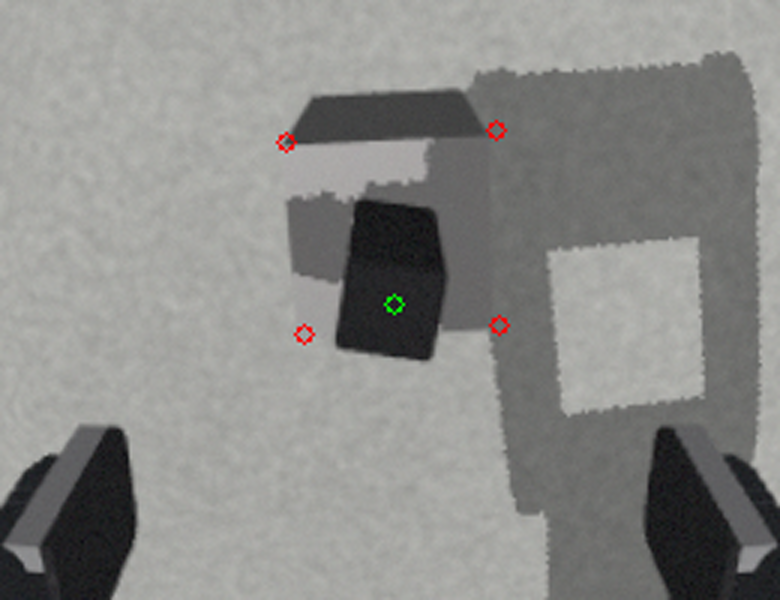

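The handle top face in the crop has corners (350,262), (446,270), (433,360) and (337,347). It is centred as predicted but turned a few degrees from the jaws.

```bash
python3 - <<'E'
from h import *
f,cx,cy,_=params("wrist");pp=(f,cx,cy,np.load("w6.npy"))
P=np.array([onz(323-130+u/3-.3,210-100+v/3-.3,.17,"wrist",pp) for u,v in[(350,262),(446,270),(433,360),(337,347)]])
print(P.mean(0).round(4),[(np.linalg.norm(P[i]-P[i-1])*1e3).round(1) for i in range(4)])
for i,j in[(2,1),(3,0),(0,1),(3,2)]:
    d=P[j]-P[i];print(np.arctan2(d[1],d[0]).round(3))
s=get_state();M=R.from_rotvec(s["tcp_rot"]).as_matrix();print(s["tool_pos"],R.from_matrix(M).as_euler("ZYX"),s["joint_pos"].round(3))
E
```

```text
[0.4869 0.268  0.17  ] [np.float64(21.6), np.float64(22.3), np.float64(22.9), np.float64(23.2)]
0.156
0.113
-1.386
-1.445
[0.48757504 0.2673473  0.24584482] [0.27066531 0.0048286  3.14038758] [ 3.760e-01  7.300e-02  1.774e+00 -1.000e-03  1.299e+00  1.676e+00]
```

Emit:
play_rows:
  targets:
    - [-1,0,0,0,0,0.12]
    - [-1,0,40,0,0,0.12]
    - [-1,0,80,0,0,0.12]
    - [-1,0,100,0,0,0.12]
    - [-1,0,103,0,0,0.12]
    - [-1,0,103,0,0,0.12]
    - [-1,0,103,0,0,0.12]

```text
time: 13.3
tool_pos: [0.4893, 0.2674, 0.1469]
tcp_rot: [-3.132, -0.233, -0.004]
wrist_force: [-0.3, 0.2, 0.2]
width: 0.0853
grip_force: 0.0
```

Emit:
play_rows:
  targets:
    - [0,0,0,0,0,0]
    - [0,0,0,0,0,0]
    - [0,0,0,0,0,0]
    - [0,0,0,0,0,0]
    - [0,0,0,0,0,0]
    - [0,0,0,0,0,0]
    - [0,0,0,0,0,0]
    - [0,0,0,0,0,0]
    - [0,0,0,0,0,0]
  jaw: 0

```text
time: 14.2
tool_pos: [0.4883, 0.268, 0.1458]
tcp_rot: [-3.132, -0.235, -0.001]
wrist_force: [-0.1, 0.8, 4.0]
width: 0.0236
grip_force: 59.1
```

Emit:
play_rows:
  targets:
    - [0,0,-20,0,0,0]
    - [0,0,-45,0,0,0]
    - [0,0,-80,0,0,0]
    - [0,0,-115,0,0,0]
    - [0,0,-140,0,0,0]
    - [0,0,-140,0,0,0]
    - [0,0,-140,0,0,0]
    - [0,0,-140,0,0,0]

```text
time: 15.0
tool_pos: [0.4865, 0.2671, 0.2821]
tcp_rot: [3.131, 0.235, -0.008]
wrist_force: [-0.8, 0.2, -2.7]
width: 0.0236
grip_force: 59.2
```

```bash
python3 - <<'E'
from h import *
s=get_state();p=s["tool_pos"];M=R.from_rotvec(s["tcp_rot"]).as_matrix();print(p,M.round(4).tolist(),s["time"],s["joint_pos"].round(3))
d=np.array([.6428,-.0628,p[2]])-p;print(d,(M.T@d*1e3).round(1))
pp=params("wrist");w=viewer.capture("wrist");cv2.imwrite("pics/w7.png",w);print(proj(p+M[:,2]*.136,"wrist",pp))
E
```

```text
[0.48652311 0.2671187  0.28211111] [[0.9888, 0.1492, -0.0049], [0.1492, -0.9888, -0.002], [-0.0051, 0.0012, -1.0]] 15.0 [ 0.376  0.043  1.737 -0.     1.367  1.797]
[ 0.15627689 -0.3299187   0.        ] [ 1.053e+02  3.495e+02 -1.000e-01]
[322.79728663 189.42705903]
```

Emit:
play_rows:
  targets:
    - [12,40,0,0,0,0]
    - [24,80,0,0,0,0]
    - [36,120,0,0,0,0]
    - [48,160,0,0,0,0]
    - [60,200,0,0,0,0]
    - [72,240,0,0,0,0]
    - [84,280,0,0,0,0]
    - [96,320,0,0,0,0]
    - [102,340,0,0,0,0]
    - [105,349,0,0,0,0]
    - [105,349,0,0,0,0]
    - [105,349,0,0,0,0]

```text
time: 16.25
tool_pos: [0.6433, -0.0602, 0.2846]
tcp_rot: [-3.131, -0.237, 0.002]
wrist_force: [-0.6, 0.6, -1.3]
width: 0.0234
grip_force: 59.5
```

```bash
python3 - <<'E'
from h import *
s=get_state();p=s["tool_pos"];M=R.from_rotvec(s["tcp_rot"]).as_matrix();print(p,M.round(4).tolist(),s["time"])
pp=params("wrist");w=viewer.capture("wrist");cv2.imwrite("pics/w8.png",w);np.save("w8.npy",pp[3])
sc=viewer.capture("scene")[175:325,230:380]
for z in[.136,.086]:print(proj(p+M[:,2]*z,"wrist",pp))
print("port",proj([.6428,-.0628,.09],"wrist",pp))
for d in spotter.search_frame("probe_tip","wrist")[:2]:print(d["xyz"],d["p"])
u,v=[int(k) for k in proj([.6428,-.0628,.09],"wrist",pp)];v=max(v,75);print(u,v)
a=np.zeros((600,800,3),np.uint8);a[:600,:600]=cv2.resize(w[v-75:v+75,u-75:u+75],(600,600),interpolation=cv2.INTER_CUBIC);a[:200,600:]=cv2.resize(sc,(200,200));cv2.imwrite("pics/w8c.png",a)
E
```

```text
[ 0.64329874 -0.06017483  0.28460593] [[0.9886, 0.1502, -0.0016], [0.1502, -0.9886, 0.0013], [-0.0014, -0.0016, -1.0]] 16.25
[322.80733497 189.41839901]
[322.81233524 208.22166335]
port [325.4354908  174.85719218]
[0.6535, -0.06, 0.3008] 0.57
[0.6869, -0.074, 0.0961] 0.38
325 174
```

View pics/w8c.png

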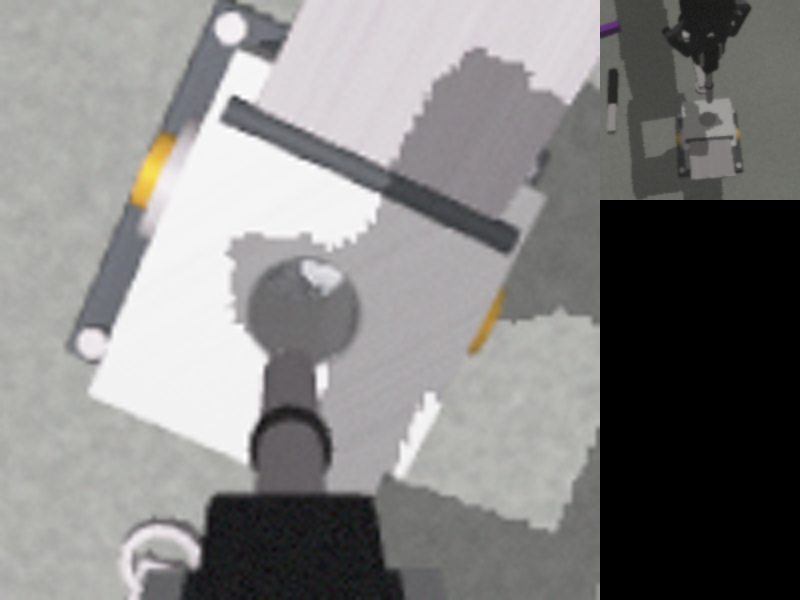

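The crop shows the open port circle, spanning crop x 247–360 with its top at 256, so its centre is near (303,311). The rod tip ends at (292,350), the ring is at (291,443), and the blade is lying free in the inset. Now I'll work out the remaining offset.

```bash
python3 - <<'E'
from h import *
f,cx,cy,_=params("wrist");pp=(f,cx,cy,np.load("w8.npy"))
I=lambda u,v:(250+u/4-.4,99+v/4-.4)
P=onz(*I(303.5,311),.09,"wrist",pp);print("port",P)
for k in range(0,360,90):
    a=np.radians(k);q=proj(P+.015*np.array([np.cos(a),np.sin(a),0]),"wrist",pp);print(k,(q[0]-249.6)*4,(q[1]-98.6)*4)
s=get_state();p=s["tool_pos"];M=R.from_rotvec(s["tcp_rot"]).as_matrix();print(p)
for l in[(.006,0,.136),(0,.006,.136),(0,-.006,.136),(.008,0,.086),(.012,0,.076)]:
    q=proj(p+M@np.array(l),"wrist",pp);print(l,(q[0]-249.6)*4,(q[1]-98.6)*4)
E
```

```text
port [ 0.64117537 -0.0630932   0.09      ]
0 312.09204830050487 256.874400332454
90 248.22348890859473 302.8701999876039
180 295.0898783646984 364.0001868618398
270 358.54725045165253 319.2149990792202
[ 0.6435106  -0.05997654  0.28539337]
(0.006, 0, 0.136) 292.68329500394805 336.3466073375872
(0, 0.006, 0.136) 319.75615167211015 362.4671460784094
(0, -0.006, 0.136) 265.6721637137524 362.5087135617472
(0.008, 0, 0.086) 292.3776596167901 396.5839834465113
(0.012, 0, 0.076) 292.27499908432094 392.1047884995455
```

```bash
python3 - <<'E'
from h import *
from scipy.optimize import least_squares
w=cv2.cvtColor(cv2.imread("pics/w8.png"),cv2.COLOR_BGR2GRAY)
print([(v,int(w[v,321:325].mean())) for v in range(160,228)])
for v in(180,190,195):print(v,[int(x) for x in w[v,308:345]])
f,cx,cy,_=params("wrist");pp=(f,cx,cy,np.load("w8.npy"))
s=get_state();p=s["tool_pos"];M=R.from_rotvec(s["tcp_rot"]).as_matrix()
for L in(.130,.133,.136):
  for dx in(0,-.002,-.004):
    print(L,dx,[proj(p+M@np.array(l),"wrist",pp)[1].round(1) for l in[(.006+dx,0,L),(.008+dx,0,L-.05),(.012+dx,0,L-.1)]])
E
```

```text
[(160, 173), (161, 172), (162, 168), (163, 148), (164, 125), (165, 116), (166, 116), (167, 118), (168, 114), (169, 114), (170, 113), (171, 112), (172, 110), (173, 110), (174, 107), (175, 108), (176, 108), (177, 108), (178, 108), (179, 108), (180, 108), (181, 110), (182, 109), (183, 107), (184, 109), (185, 108), (186, 102), (187, 98), (188, 98), (189, 99), (190, 97), (191, 99), (192, 97), (193, 99), (194, 98), (195, 98), (196, 98), (197, 99), (198, 98), (199, 90), (200, 67), (201, 34), (202, 36), (203, 50), (204, 75), (205, 98), (206, 98), (207, 99), (208, 99), (209, 97), (210, 97), (211, 98), (212, 98), (213, 100), (214, 98), (215, 97), (216, 99), (217, 98), (218, 98), (219, 98), (220, 98), (221, 90), (222, 62), (223, 31), (224, 23), (225, 25), (226, 28), (227, 27)]
180 [241, 240, 236, 163, 128, 112, 106, 109, 108, 108, 109, 110, 111, 108, 109, 108, 109, 109, 111, 111, 108, 111, 115, 113, 116, 115, 116, 115, 114, 103, 102, 133, 157, 170, 171, 169, 170]
190 [243, 243, 243, 243, 243, 243, 243, 237, 142, 101, 95, 98, 100, 97, 100, 97, 96, 95, 97, 98, 122, 185, 216, 213, 158, 169, 171, 171, 170, 170, 170, 172, 172, 169, 170, 169, 167]
195 [242, 242, 242, 242, 243, 243, 238, 211, 96, 93, 97, 100, 100, 98, 98, 97, 100, 99, 97, 97, 97, 226, 242, 232, 167, 169, 169, 168, 167, 168, 169, 172, 173, 167, 170, 170, 172]
0.13 0 [np.float64(184.5), np.float64(200.3), np.float64(221.7)]
0.13 -0.002 [np.float64(186.7), np.float64(203.0), np.float64(225.1)]
0.13 -0.004 [np.float64(188.9), np.float64(205.7), np.float64(228.4)]
0.133 0 [np.float64(183.6), np.float64(199.0), np.float64(219.7)]
0.133 -0.002 [np.float64(185.8), np.float64(201.7), np.float64(223.0)]
0.133 -0.004 [np.float64(188.0), np.float64(204.3), np.float64(226.3)]
0.136 0 [np.float64(182.7), np.float64(197.7), np.float64(217.8)]
0.136 -0.002 [np.float64(184.9), np.float64(200.4), np.float64(221.0)]
0.136 -0.004 [np.float64(187.1), np.float64(203.0), np.float64(224.2)]
```

Emit:
play_rows:
  targets:
    - [0,3.5,10,0,0,0]
    - [0,3.5,25,0,0,0]
    - [0,3.5,40,0,0,0]
    - [0,3.5,40,0,0,0]
    - [0,3.5,40,0,0,0]
    - [0,3.5,40,0,0,0]

```text
time: 17.0
tool_pos: [0.6448, -0.0652, 0.2456]
tcp_rot: [3.133, 0.235, 0.001]
wrist_force: [0.6, 0.1, -1.5]
width: 0.0234
grip_force: 59.5
```

```bash
python3 - <<'E'
from h import *
s=get_state();p=s["tool_pos"];M=R.from_rotvec(s["tcp_rot"]).as_matrix();print(p,M[:,2],s["time"])
pp=params("wrist");im=viewer.capture("wrist");cv2.imwrite("pics/w9.png",im);np.save("w9.npy",pp[3])
w=cv2.cvtColor(im,cv2.COLOR_BGR2GRAY)
P=np.array([.6412,-.0631,.09])
c=proj(P,"wrist",pp);print("port pred",c)
for k in range(0,360,90):
    a=np.radians(k)+.15;print(k,proj(P+.015*np.array([np.cos(a),np.sin(a),0]),"wrist",pp).round(1))
print("tip pred",proj(p+M@[-.0023,-.0008,.136],"wrist",pp),proj(p+M@[.0037,-.0008,.136],"wrist",pp))
v=int(c[1]);u=int(c[0])
print([(k,int(w[k,u-1:u+2].mean())) for k in range(v-26,v+40)])
for r in(v-8,v-4,v,v+4,v+12,v+20):print(r,u-26,[int(x) for x in w[r,u-26:u+27]])
E
```

```text
[ 0.64476239 -0.06521613  0.2455899 ] [ 6.06942059e-04 -1.23288028e-04 -9.99999808e-01] 17.0
port pred [320.01251032 187.0725439 ]
0 [320.  171.7]
90 [304.3 187.1]
180 [320.1 202. ]
270 [335.7 187.1]
tip pred [321.90251615 191.90956463] [321.89577037 185.42551417]
[(161, 242), (162, 242), (163, 243), (164, 243), (165, 243), (166, 243), (167, 241), (168, 172), (169, 168), (170, 168), (171, 161), (172, 156), (173, 159), (174, 168), (175, 131), (176, 102), (177, 89), (178, 82), (179, 90), (180, 83), (181, 87), (182, 99), (183, 107), (184, 108), (185, 108), (186, 100), (187, 97), (188, 97), (189, 95), (190, 97), (191, 96), (192, 97), (193, 95), (194, 96), (195, 96), (196, 96), (197, 97), (198, 97), (199, 91), (200, 72), (201, 35), (202, 34), (203, 43), (204, 69), (205, 93), (206, 98), (207, 99), (208, 97), (209, 97), (210, 96), (211, 95), (212, 96), (213, 96), (214, 97), (215, 96), (216, 97), (217, 96), (218, 99), (219, 96), (220, 97), (221, 87), (222, 60), (223, 34), (224, 23), (225, 26), (226, 21)]
179 294 [243, 243, 243, 226, 169, 169, 168, 164, 166, 168, 167, 164, 150, 128, 110, 105,
[... 794 characters left out ...]
, 107, 105, 105, 106, 105, 106, 106, 103, 91, 94, 96, 94, 95, 100, 96, 98, 97, 97, 97, 95, 97, 111, 114, 112, 102, 103, 102, 123, 146, 163, 169, 167, 168, 168, 169, 169, 169, 168, 168]
199 294 [240, 241, 242, 242, 242, 242, 243, 242, 242, 242, 242, 242, 242, 240, 231, 205, 167, 136, 113, 109, 102, 96, 96, 92, 97, 95, 90, 90, 88, 92, 94, 99, 95, 96, 96, 100, 120, 140, 156, 164, 166, 166, 169, 167, 169, 167, 168, 168, 167, 167, 169, 167, 166]
207 294 [241, 241, 240, 241, 241, 241, 241, 241, 241, 241, 241, 241, 242, 241, 241, 241, 241, 241, 170, 86, 45, 59, 91, 94, 97, 100, 98, 99, 95, 97, 98, 97, 98, 97, 92, 63, 37, 61, 106, 159, 165, 165, 169, 166, 167, 162, 167, 166, 169, 171, 170, 166, 165]
```

Emit:
play_rows:
  targets:
    - [-1,-1.5,0,0,0,0]
    - [-1,-1.5,0,0,0,0]
    - [-1,-1.5,0,0,0,0]
    - [-1,-1.5,0,0,0,0]
    - [-1,-1.5,0,0,0,0]

```text
time: 17.55
tool_pos: [0.6433, -0.0638, 0.2454]
tcp_rot: [3.133, 0.235, 0.0]
wrist_force: [1.2, 0.1, -1.8]
width: 0.0231
grip_force: 59.5
```

```bash
python3 - <<'E'
from h import *
for i in range(2):
    s=get_state();p=s["tool_pos"];M=R.from_rotvec(s["tcp_rot"]).as_matrix();t=p+M@[-.0023,-.0008,.136];print(p,t,M[:,2].round(4))
    print((M.T@(np.array([.6412,-.0631,.04])-t)*1e3).round(1)); viewer.capture("wrist")
E
```

```text
[ 0.64328088 -0.06380769  0.24539965] [ 0.64090809 -0.06336298  0.10939928] [ 2.e-04 -0.e+00 -1.e+00]
[ 0.3 -0.2 69.4]
[ 0.64325336 -0.06380725  0.24535617] [ 0.64087106 -0.06335922  0.10935598] [ 1.e-04  0.e+00 -1.e+00]
[ 0.4 -0.2 69.4]
```

Emit:
play_rows:
  targets:
    - [0,0,6,0,0,0]
    - [0,0,12,0,0,0]
    - [0,0,18,0,0,0]
    - [0,0,24,0,0,0]
    - [0,0,30,0,0,0]
    - [0,0,36,0,0,0]
    - [0,0,36,0,0,0]

```text
time: 18.35
tool_pos: [0.6424, -0.0636, 0.2076]
tcp_rot: [-3.132, -0.235, 0.004]
wrist_force: [0.5, 0.5, -1.7]
width: 0.0232
grip_force: 59.5
```

Emit:
play_rows:
  targets:
    - [0,0,6,0,0,0]
    - [0,0,12,0,0,0]
    - [0,0,18,0,0,0]
    - [0,0,24,0,0,0]
    - [0,0,30,0,0,0]
    - [0,0,34,0,0,0]
    - [0,0,34,0,0,0]
    - [0,0,34,0,0,0]
    - [0,0,34,0,0,0]
    - [0,0,34,0,0,0]

```text
time: 19.35
tool_pos: [0.6436, -0.0639, 0.1758]
tcp_rot: [3.133, 0.235, 0.001]
wrist_force: [0.5, -0.0, -1.9]
width: 0.0235
grip_force: 59.5
```

```bash
python3 - <<'E'
from h import *
for i in range(2):
    s=get_state();p=s["tool_pos"];M=R.from_rotvec(s["tcp_rot"]).as_matrix();t=p+M@[-.0023,-.0008,.136];print(p,t,M[:,2].round(4),s["wrist_force"],s["time"])
    print((M.T@(np.array([.6412,-.0631,.04])-t)*1e3).round(1)); pp=params("wrist");im=viewer.capture("wrist")
w=cv2.cvtColor(im,cv2.COLOR_BGR2GRAY);P=np.array([.6412,-.0631,.09]);u,v=[int(round(k)) for k in proj(P,"wrist",pp)];print(u,v)
print("ring pred",proj(p+M@[-.0023,-.0008,.086],"wrist",pp),proj(p+M@[.0057,-.0008,.086],"wrist",pp))
print([(k,int(w[k,u-1:u+2].mean())) for k in range(v-28,v+20)])
for r in(v-8,v-2,v+4):print(r,u-26,[int(x) for x in w[r,u-26:u+27]])
E
```

```text
[ 0.64357066 -0.06387564  0.17583315] [ 0.64129925 -0.06345637  0.03983096] [ 9.e-04 -2.e-04 -1.e+00] [ 0.5182148  -0.01873644 -1.93470106] 19.35
[-0.  -0.4 -0.2]
[ 0.64352144 -0.06386047  0.17577385] [ 0.6412331  -0.06343401  0.03977196] [ 8.e-04 -2.e-04 -1.e+00] [-1.16563229 -0.04254688 -1.67171216] 19.4
[ 0.  -0.3 -0.2]
321 211
ring pred [321.73574648 211.17322275] [321.72236873 200.88903731]
[(183, 241), (184, 241), (185, 242), (186, 230), (187, 217), (188, 210), (189, 186), (190, 185), (191, 165), (192, 135), (193, 108), (194, 94), (195, 95), (196, 96), (197, 96), (198, 95), (199, 89), (200, 66), (201, 34), (202, 34), (203, 47), (204, 73), (205, 96), (206, 96), (207, 95), (208, 94), (209, 96), (210, 95), (211, 94), (212, 96), (213, 94), (214, 94), (215, 95), (216, 95), (217, 95), (218, 96), (219, 96), (220, 95), (221, 87), (222, 59), (223, 31), (224, 29), (225, 25), (226, 22), (227, 26), (228, 23), (229, 21), (230, 27)]
203 295 [164, 162, 162, 160, 163, 159, 159, 149, 128, 110, 103, 104, 105, 104, 106, 107, 103, 104, 98, 82, 54, 41, 40, 32, 37, 36, 50, 55, 51, 39, 32, 32, 38, 38, 56, 84, 104, 104, 104, 101, 101, 103, 97, 99, 120, 140, 155, 165, 166, 163, 164, 164, 165]
209 295 [161, 160, 161, 162, 159, 147, 134, 115, 103, 103, 106, 103, 105, 104, 103, 104, 104, 60, 33, 59, 81, 95, 94, 98, 95, 96, 97, 95, 96, 97, 95, 96, 93, 97, 81, 60, 36, 46, 101, 104, 101, 102, 102, 100, 98, 98, 115, 136, 157, 165, 163, 163, 163]
215 295 [162, 160, 163, 163, 163, 155, 137, 115, 102, 104, 106, 106, 107, 105, 103, 106, 103, 85, 65, 75, 92, 95, 96, 97, 98, 94, 94, 97, 95, 96, 99, 96, 97, 97, 95, 85, 67, 75, 100, 102, 101, 98, 104, 100, 102, 101, 119, 143, 157, 166, 165, 164, 165]
```

The ring spans 312–332 px inside hole edges at about 301–342 px, so the probe is centred, and the ring is level with the rim. I'll let it settle, then hand in.

Emit:
play_rows:
  targets:
    - [0,0,0,0,0,0]
    - [0,0,0,0,0,0]
    - [0,0,0,0,0,0]
    - [0,0,0,0,0,0]
    - [0,0,0,0,0,0]

```text
time: 19.95
tool_pos: [0.6433, -0.0638, 0.1753]
tcp_rot: [3.133, 0.235, 0.0]
wrist_force: [-0.6, -0.1, -1.2]
width: 0.0231
grip_force: 59.5
```

```bash
python3 -c "
from station import env
print(env.job_done())"
```

```text
the job is handed in; nothing more can be done
None
```

The job is handed in at about 20 s, with no verdict returned: the cover is folded back, the blade lies on the bench, and the probe is held centred in the port with its ring level with the rim (tip about 50 mm deep by my measurement); I viewed 11 pictures, one over the limit of 10.

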